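Open the paddle-latched control box

ROBOT

A 6-joint arm with a two-finger parallel gripper is mounted at the origin on a cart in front of the work surface, level with it; the furniture and walls round the work are solid. World frame = base frame: x ahead of the robot, y to its left, z up, the work surface at z = 0. Lengths are in mm, angles in rad, forces in N, time in s.
With the tool pointing down it reaches from about 350 to 975 mm from the base axis. Payload 7.1 kg.
Tool frame: the origin (TCP) lies on the front face of the gripper's body, between the roots of the fingers; the fingertips stand 80 mm ahead of it and the grasp point (between the pads) lies 61 mm ahead of it; z points along the fingers, y is the line along which they close (so a half turn about z gives the same grasp; the last joint's range is limited). The gripper opens to 88 mm and grips with 3 to 60 N. Pads are 20 mm wide; open, the fingers measure 115 mm over their backs; the gripper's body (75 mm by 178 mm) begins 61 mm behind the grasp point.
Start: joints at [1.326, 0.423, 1.63, -0, 1.089, -0.019], TCP at [139.898, 609.126, 302.675] pointing down, gripper open.
Joint ranges: [-3, 3], [-0.9, 2.11], [0.09, 2.58], [-1.31, 4.45], [0.11, 2.69], [-2.54, 2.54]. Speed limits (rad/s): [2.39, 2.39, 3.01, 3.14, 3.14, 3.14].

INTERFACE

Orientations are given as a rotation vector (axis times angle).
In Python, from workcell import readout, vision, close_job gives the robot as it stands.
- The arm moves only by the tool servo_tool, never from a script. Its argument "plan" is a list that holds one entry, the list of rows, each a list of 7 numbers: the gripper command: -1 is fully open, 1 is shut, values between are in proportion, then the shift along the world's x, y, z in units of 40 mm (1.0 is 40 mm), then the turn, a rotation vector about the world's x, y, z in units of 5 degrees (1.0 is 5 degrees). A call has 1 to 5 rows; each row shifts and turns the commanded pose from where the row before left it; what a row does not reach is not made up. A row lasts 1/12 s, in which the tool goes at most 41.7 mm and 7.16 degrees, less where a joint would pass 70% of its speed; a pose out of reach is approached as far as the arm can. A call is refused whole if a number of a shift passes 1 or a number of a turn 1, either way. A call with a gripper value outside its range is refused whole. The fingers move at their own pace and stop on an object; the grip force is fixed at half the most. Time passes only in rows, so rows that do not move let the fingers close. It gives the time, the measured TCP pose, the force, the opening and the grip force at its end, in the units of the state.
- readout.get_obs(): the state, without advancing time (a new reading comes with each control period).
- vision.get_image(name): name is "scene" or "side" or "wrist"; returns the picture (400x640x3 uint8, red, green, blue); there is no depth.
- vision.camera_params(name): a dict with "fx", "fy", "cx", "cy" (pixels), "rvec" (rotation vector, rad) and "tvec" (3), from world to camera coordinates, as OpenCV has them; the wrist camera has in their place "hand_eye" (4x4, takes a point from camera to tool coordinates, whose origin is the TCP and whose axes are the flange's). Camera axes: x right, y down, z forward; pixel columns grow to the right and rows downward; lengths in mm; the calibration is good to about 2 mm. The wrist camera is an equidistant fisheye: a pixel r from the principal point sees the ray r / f radians off the axis. A picture is of the moment at which its call begins: read the wrist's pose just before it. camera_params takes no time and is no camera call.
- close_job(): hands the job in; it is judged then, once.
The state is a dict: "t": time; "qpos": joint angles; "qvel": joint speeds; "joint_torque": joint torques, N m; "ee_pos": TCP position; "orientation": TCP orientation; "ft_force": force on the tool from outside, world axes, zero at the start; "moment": the same for the moment, N m; "width": finger opening in mm; "grasp_force": force on a finger pad.
Only numpy, scipy, OpenCV 4.12 (cv2) and the standard library are available. Lean on these libraries where they do the work, as an engineer would, in place of code of your own. Each camera call takes 0.05 s, during which the arm holds its last target. There are 200 camera calls.

TASK

Open the small grey steel control box on the bench for inspection: lift its paddle latch only until you feel the hidden pawl come against its rubber stop, keep it lifted while you draw the door off the catch, swing the door wide open (about 70 degrees or more) without flinging it, then let go and leave it standing open. Work by feel and gently, with no more than about 6 N beyond the paddle's spring, so that the pawl is neither wrenched against the catch nor forced into the stop, and do not disturb the glue bottle, the turned wooden finial or the sanding block.

Things in the scene. Friction and masses are not known exactly. Their poses are not given: they have to be found in the camera images.
- enclosure: Fixed grey painted steel control box, 90 mm deep (x), 180 mm wide (y), 204 mm high, standing on the bench. Origin at the centre of its underside on the bench; its own -x axis points out of the front (towards the robot), +y to its left seen from the robot, z up. Hidden inside: the pawl's catch and rubber stop, which must not bear over 15 N (6 to 10 N of lift at the grip beyond the spring).
- door: The box's grey front door, 178 mm wide, 192 mm high, 10 mm thick, 9 to 201 mm above the bench. Hinged along its left (+y) edge on a vertical axis. Origin on the hinge axis at bench height; closed, its axes are parallel to the box's and the leaf runs from y = -1 to -179 mm, its outer face at x = -6 mm.
- door_hinge (a point): Point on the door's vertical hinge axis, 172 mm above the bench (the height of the paddle's pivot).
- door_swing (a joint): Door angle in rad: 0 closed, grows as the door swings out to -x (clockwise seen from above) to at most 1.8. The hinge is a friction hinge (about 0.15 Nm plus damping): the door stays where it is left. While the pawl is engaged it moves only about 2 mm at the paddle.
- paddle: Dark steel paddle latch handle on the door near its free edge: a plate 36 mm wide (along the door's y), 10 mm thick, reaching 68 mm from its pivot, at rest sloping down and outward 0.35 rad below level. Its side edges can be pinched from above (nothing beside it). Origin on the pivot; axes parallel to the door's when at rest. One piece with the hidden pawl.
- paddle_pivot (a point): Pivot axis of the paddle (level, parallel to the door's y), 10 mm in front of the door's hinge plane (4 mm off its face), 135 mm from the hinge axis along the door, 172 mm above the bench.
- paddle_grip (a point): Point on the paddle to hold, mid-width and mid-thickness, 54 mm from the pivot along the paddle. The return spring pulls down here with about 2 N at rest, rising to 5 or 6 N; friction of a pinch that does not turn with the plate adds some 4 N. Let go, the paddle springs back down.
- paddle_lift (a joint): Paddle angle in rad: 0 at rest, grows as the outer end is lifted (0.35 is level). The pawl clears the catch at a lift that differs each time, between 0.2 and 0.75; about 0.05 to 0.08 further (3 to 4 mm at the grip) it meets a rubber stop, felt as a steady rise of 1.5 to 4 N per mm of lift (by the arm's stiffness). Catch and stop act until the door has come 25 mm forward at the paddle.
- glue_bottle: Bystander: white glue bottle, 58 mm across, 178 mm high, standing left of the box; origin at the centre of its underside.
- turned_finial: Bystander: small turned wooden finial, 38 mm across, 71 mm high, standing left and in front of the box; origin at the centre of its underside.
- sanding_block: Bystander: cork sanding block, 96 x 117 x 32 mm, lying on the bench in front of the box; origin at the centre of its underside.

How it is judged:
By the outcome, as a careful person would: the job done as asked, in the order asked, and still so for the second after the job is handed in, with the robot touching nothing.
It also fails if it takes over 67 s, if anything falls off the work surface, if the arm or the gripper's body presses on something with over 40 N, if the wrist force passes 120 N, or if a joint passes its speed limit or range.

## Working session

There is one attempt and no reset: what is moved stays moved. The work goes in short steps, Python scripts to look and compute and a tool call to move; the robot and the scene stay as the last step left them, time stands still between calls to the robot, and variables do not carry over. Pictures are saved under pics/ and viewed, at most 10 in all, crops included, and the job is handed in when it is done.

Besides the shell and the picture viewer there is one more tool, called after ">>>" as a command line: name --argument value ..., lists and objects as JSON in quotes. servo_tool: Moves the arm, as the interface text tells. Its arguments: {"type":"object","properties":{"plan":{"type":"array"}},"required":["plan"]}

```bash
mkdir -p pics
cat > h.py <<'E'
import numpy as np, cv2
from workcell import readout, vision, close_job
def P(n):
    c=vision.camera_params(n); K=np.array([[c['fx'],0,c['cx']],[0,c['fy'],c['cy']],[0,0,1]],float)
    R=cv2.Rodrigues(np.array(c['rvec'],float))[0]; t=np.array(c['tvec'],float); return K,R,t
def proj(n,p):
    K,R,t=P(n); q=K@(R@np.array(p,float)+t); return q[:2]/q[2]
def ray(n,u,v):
    K,R,t=P(n); d=R.T@np.linalg.inv(K)@np.array([u,v,1.]); return -R.T@t, d/np.linalg.norm(d)
def onz(n,u,v,z):
    o,d=ray(n,u,v); return o+d*(z-o[2])/d[2]
def tri(a,ua,b,ub):
    o1,d1=ray(a,*ua);o2,d2=ray(b,*ub)
    s=np.linalg.lstsq(np.c_[d1,-d2],o2-o1,rcond=None)[0]
    p=o1+d1*s[0];q=o2+d2*s[1]; return (p+q)/2,np.linalg.norm(p-q)
E
python3 - <<'E'
from h import *
for n in ("scene","side"):
    im=vision.get_image(n); cv2.imwrite(f"pics/{n}0.png",im[:,:,::-1])
    K,R,t=P(n); print(n,K[0,0],-R.T@t,R[2])
print(readout.get_obs())
E
```

```text
scene 364.47024270809607 [243.89455271 651.28109292 770.07113172] [ 0.29705048 -0.59918739 -0.74346182]
side 440.53931753543463 [725.83987829 694.08239673 878.60465949] [-0.23834083 -0.55899611 -0.79417693]
{'t': 0.1, 'qpos': array([ 1.32601114e+00,  4.23753502e-01,  1.63060950e+00, -9.44136392e-06,
        1.08858419e+00, -1.90164553e-02]), 'qvel': array([ 3.88513940e-04, -9.77286828e-05, -3.50958972e-03, -4.33773745e-04,
        7.45471512e-04, -1.48536447e-03]), 'joint_torque': array([ 1.87195797e-04, -5.45617425e+01, -2.74323893e+01,  6.45760400e-02,
        1.88656838e-02, -4.99445639e-05]), 'ee_pos': array([139.80209888, 608.76361558, 301.98777254]), 'orientation': array([-3.53857931e-01, -3.12142873e+00,  2.11082785e-03]), 'ft_force': array([-0.1707502 ,  0.69374942, -0.23482157]), 'moment': array([0.00732133, 0.02531459, 0.02694166]), 'grasp_force': 0.0, 'width': 87.98023449692263}
```

View pics/scene0.png

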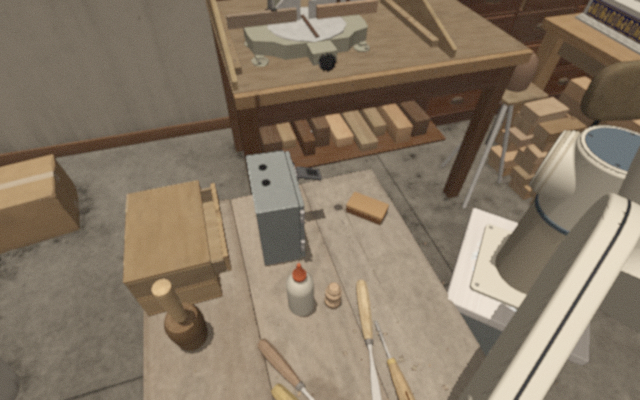

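View pics/side0.png

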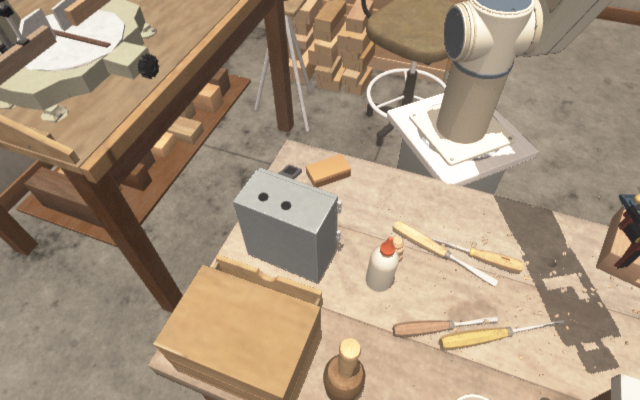

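The scene view shows the box with its top around (270,168), its front facing right toward the robot and the paddle near (310,174). The bottle is at (300,290), the finial at (333,295) and the block at (367,207). The side view has the box top at about (288,205) and the paddle near (290,172). I'll zoom in on both.

Run:
```python
from h import *
a=cv2.imread("pics/scene0.png")[140:320,235:395]; b=cv2.imread("pics/side0.png")[145:295,220:420]
a=cv2.resize(a,None,fx=3.3,fy=3.3,interpolation=cv2.INTER_CUBIC);cv2.imwrite("pics/a.png",a)
b=cv2.resize(b,None,fx=4,fy=4,interpolation=cv2.INTER_CUBIC);cv2.imwrite("pics/b.png",b)
```

```text
(no output)
```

View pics/a.png

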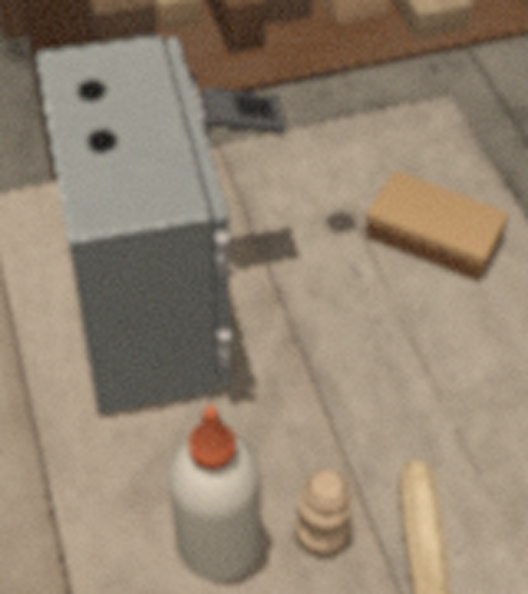

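View pics/b.png

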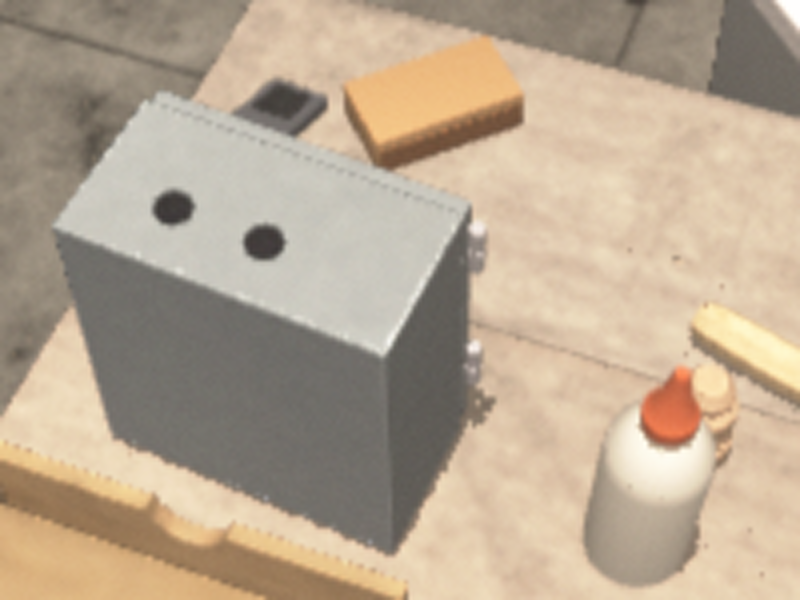

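Run:
```python
from h import *
np.set_printoptions(precision=1,suppress=True)
S=lambda x,y:(x/3.3+235-.35,y/3.3+140-.35); D=lambda x,y:(x/4+220-.4,y/4+145-.4)
for nm,s,d in [("BF",(38,52),(55,230)),("BN",(75,243),(385,355)),("FN",(227,217),(470,208)),("FF",(182,38),(155,93))]:
    print(nm,onz("scene",*S(*s),204),onz("side",*D(*d),204),tri("scene",S(*s),"side",D(*d)))
for nm,s,d in [("Pnear",(285,130),(290,137)),("Pnear/outer",(285,131),(327,103)),("Pouterfar",(276,97),(280,78))]:
    print(nm,tri("scene",S(*s),"side",D(*d)),onz("scene",*S(*s),150),onz("side",*D(*d),150))
for p in [(400,172),(506,214),(482,275),(366,232)]: print("blk",onz("scene",*S(*p),32 if p!=(482,275) else 0))
for p in [(345,92),(490,37),(523,95),(380,150)]: print("blk side",onz("side",*D(*p),32))
print("bottle tip",tri("scene",S(210,410),"side",D(683,370)), "base",onz("scene",*S(222,560),0),onz("side",*D(637,560),0))
print("finial",tri("scene",S(327,475),"side",D(714,370)),onz("scene",*S(324,540),0))
```

```text
BF [681.4 144.2 204. ] [680.6 148.8 204. ] (array([680.4, 146.9, 204.4]), np.float64(3.517331365210961))
BN [560.  280.3 204. ] [564.  280.8 204. ] (array([562.7, 277.4, 199.1]), np.float64(0.5374852443924242))
FN [488.1 217.9 204. ] [492.4 219.6 204. ] (array([490.3, 214.7, 198.5]), np.float64(1.5941534893978047))
FF [599.1  82.5 204. ] [607.7  84.7 204. ] (array([605.6,  73.2, 193.1]), np.float64(2.455929774034113))
Pnear (array([530.2,  56.1, 111.5]), np.float64(14.11741116536441)) [514.6  82.  150. ] [541.8  96.8 150. ]
Pnear/outer (array([514.3,  82.5, 149.8]), np.float64(0.39911569411948145)) [514.1  82.9 150. ] [514.2  82.4 150. ]
Pouterfar (array([533. ,  60.8, 157.4]), np.float64(0.02631925221779287)) [536.6  53.6 150. ] [531.1  54.3 150. ]
blk [457.4 -27.2  32. ]
blk [361.6 -24.5  32. ]
blk [361.3  18.9   0. ]
blk [455.3  47.5  32. ]
blk side [465.9 -20.6  32. ]
blk side [360.1 -25.7  32. ]
blk side [362.9  29.2  32. ]
blk side [464.6  33.4  32. ]
bottle tip (array([435.6, 333.9, 183.3]), np.float64(1.2129590240366273)) base [430.3 335.5   0. ] [442.5 335.8   0. ]
finial (array([378.6, 288. ,  83.1]), np.float64(0.18325657606448298)) [375.2 290.    0. ]
```

Box yaw comes out at about 41°, and the grip point at about (538,81,153). The back edge (179 mm) and the paddle's end height (about 150 mm) agree with the sizes given. Moving above the paddle while yawing +54°.

>>> servo_tool --plan '[[[-1,0.62,-0.82,0.05,0,0,0.7],[-1,0.62,-0.82,0.05,0,0,0.7],[-1,0.62,-0.82,0.05,0,0,0.7],[-1,0.62,-0.82,0.05,0,0,0.7],[-1,0.62,-0.82,0.05,0,0,0.7]]]'

```text
t: 0.52
ee_pos: [264.4, 443.4, 312.4]
orientation: [0.131, -3.139, 0.001]
ft_force: [1.1, 0.8, -0.1]
width: 88.1
grasp_force: 0.0
```

>>> servo_tool --plan '[[[-1,0.62,-0.82,0,0,0,0.7],[-1,0.62,-0.82,0,0,0,0.7],[-1,0.62,-0.82,0,0,0,0.7],[-1,0.62,-0.82,0,0,0,0.7],[-1,0.62,-0.82,0,0,0,0.7]]]'

```text
t: 0.93
ee_pos: [388.5, 279.3, 312.6]
orientation: [0.606, -3.082, 0.0]
ft_force: [0.3, 0.5, -1.0]
width: 87.7
grasp_force: 0.0
```

>>> servo_tool --plan '[[[-1,0.62,-0.82,0,0,0,0.7],[-1,0.62,-0.82,0,0,0,0.7],[-1,0.62,-0.82,0,0,0,0.7],[-1,0.62,-0.82,0,0,0,0.7],[-1,0.62,-0.82,0,0,0,0.7]]]'

```text
t: 1.35
ee_pos: [512.6, 115.1, 312.5]
orientation: [1.067, -2.954, -0.0]
ft_force: [0.1, 0.8, 0.3]
width: 87.6
grasp_force: 0.0
```

>>> servo_tool --plan '[[[-1,0,0,0,0,0,0],[-1,0,0,0,0,0,0],[-1,0,0,0,0,0,0]]]'

```text
t: 1.6
ee_pos: [511.4, 117.0, 312.2]
orientation: [1.06, -2.956, -0.001]
ft_force: [0.9, 0.1, -0.1]
width: 87.7
grasp_force: 0.0
```

Run:
```python
from h import *
o=readout.get_obs(); print(o)
im=vision.get_image("wrist"); cv2.imwrite("pics/w1.png",im[:,:,::-1])
R=cv2.Rodrigues(o['orientation'])[0]; print(R)
c=vision.camera_params("wrist"); print(c)
cv2.imwrite("pics/s1.png",vision.get_image("side")[:,:,::-1])
```

```text
{'t': 1.6, 'qpos': array([ 2.02053802e-01,  2.64701894e-01,  1.84154553e+00,  3.60738568e-04,
        1.03666828e+00, -2.05780045e+00]), 'qvel': array([ 0.03170889, -0.01068219,  0.00879221,  0.00079453,  0.00022048,
       -0.00201029]), 'joint_torque': array([-1.28378469e+00, -4.32060885e+01, -2.67419207e+01, -1.04181475e-01,
        1.79010420e-02, -4.75573260e-02]), 'ee_pos': array([511.43251202, 116.98640064, 312.18068297]), 'orientation': array([ 1.06038426e+00, -2.95588206e+00, -7.77375203e-04]), 'ft_force': array([ 0.89193726,  0.06347588, -0.08796741]), 'moment': array([ 0.04225282,  0.06542903, -0.02225785]), 'grasp_force': 0.0, 'width': 87.71365957318132}
[[-7.71961528e-01 -6.35667801e-01 -1.35842432e-03]
 [-6.35668428e-01  7.71962207e-01  3.86679603e-05]
 [ 1.02407226e-03  8.93357628e-04 -9.99999077e-01]]
{'fx': 309.70691628693146, 'fy': 309.70691628693146, 'cx': 318.8014800713979, 'cy': 196.55993233364376, 'hand_eye': array([[-6.17061386e-04, -9.60391031e-01, -2.78655139e-01,
         7.53484187e+01],
       [ 9.99999468e-01, -3.62302170e-04, -9.65743190e-04,
        -1.33277096e+00],
       [ 8.26533736e-04, -2.78655587e-01,  9.60390744e-01,
        -8.29762185e+01],
       [ 0.00000000e+00,  0.00000000e+00,  0.00000000e+00,
         1.00000000e+00]])}
```

View pics/w1.png

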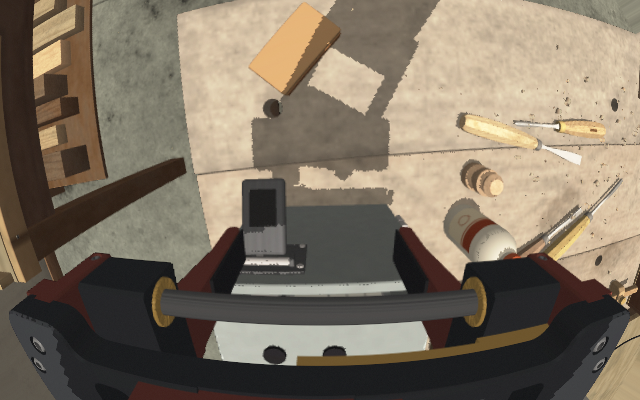

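The wrist view shows the paddle clearly: its outer-end corners are at (243,180) and (285,180), and the door's top outer edge runs along row 283 from (238,283) to (408,281). I'll cast those pixels.

```bash
cat >> h.py <<'E'
def wz(o,u,v,z):
    c=vision.camera_params("wrist"); x=np.array([u-c['cx'],v-c['cy']]); r=np.hypot(*x); a=r/c['fx']
    d=np.r_[np.sin(a)*x/r,np.cos(a)]; H=c['hand_eye']; R=cv2.Rodrigues(o['orientation'])[0]
    p=R@H[:3,3]+o['ee_pos']; w=R@H[:3,:3]@d; return p+w*(z-p[2])/w[2]
E
python3 - <<'E'
from h import *
np.set_printoptions(precision=1,suppress=True)
o=readout.get_obs()
A=wz(o,243,181,153.4);B=wz(o,285,181,153.4);print("end",A,B,np.linalg.norm(A-B),(A+B)/2)
C=wz(o,236,283,201);D=wz(o,409,281,201);print("door",C,D,np.linalg.norm(C-D),np.degrees(np.arctan2(-(D-C)[0],(D-C)[1])))
im=cv2.imread("pics/w1.png"); g=cv2.cvtColor(im,cv2.COLOR_BGR2GRAY)
print(g[190,236:294],g[172:190,264])
for p in [(270,2.),(300,1)]: pass
for n in [(249,70),(305,2),(340,33),(290,95)]: print("blk",wz(o,*n,32))
E
```

```text
end [537.3  57.2 153.4] [515.3  84.2 153.4] 34.835538852160084 [526.3  70.7 153.4]
door [589.2  99.9 201. ] [505.1 199.3 201. ] 130.25898640814347 40.22123918712847
[211 213 213 213 212 186  58  62  67  68  66  67  71  68  30  30  31  32
  31  33  32  30  32  31  32  33  34  32  32  32  31  33  30  32  32  31
  32  32  32  40  58  68  70  70  69  66  62  58  49  81 103 113 111 110
 111 112 112 112] [187 188 190 193 196 190 155  74  61  66  67  67  67  68  67  68  60  45]
blk [468.3 -25.2  32. ]
blk [363.  -27.3  32. ]
blk [367.7  29.3  32. ]
blk [462.   32.2  32. ]
```

>>> servo_tool --plan '[[[-1,0.32,-0.45,0,0,0,0.16],[-1,0.32,-0.45,0,0,0,0],[-1,0,0,-0.8,0,0,0],[-1,0,0,-0.8,0,0,0],[-1,0,0,0,0,0,0]]]'

```text
t: 2.12
ee_pos: [534.1, 81.8, 244.0]
orientation: [1.083, -2.94, -0.003]
ft_force: [-1.9, -0.2, 0.8]
width: 87.7
grasp_force: 0.0
```

>>> servo_tool --plan '[[[-1,0,0,-0.4,0,0,0],[-1,0,0,-0.3,0,0,0],[-1,0,0,-0.14,0,0,0],[-1,0,0,0,0,0,0],[-1,0,0,0,0,0,0]]]'

```text
t: 2.53
ee_pos: [537.6, 81.6, 215.6]
orientation: [-1.085, 2.948, -0.0]
ft_force: [-0.5, 0.4, -0.0]
width: 87.9
grasp_force: 0.0
```

Run:
```python
from h import *
o=readout.get_obs(); print(o['ee_pos'],o['orientation'],o['ft_force'])
cv2.imwrite("pics/w2.png",vision.get_image("wrist")[:,:,::-1])
```

```text
[537.55884659  81.57258674 215.61040454] [-1.08470706e+00  2.94821974e+00 -2.39021154e-05] [-0.47845771  0.37108242 -0.00086002]
```

View pics/w2.png

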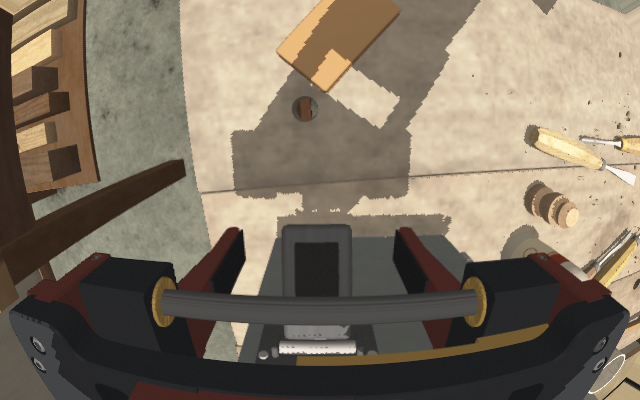

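The paddle spans columns 283–352, centred between the fingers at 245 and 395. Closing.

>>> servo_tool --plan '[[[1,0,0,0,0,0,0],[1,0,0,0,0,0,0],[1,0,0,0,0,0,0],[1,0,0,0,0,0,0],[1,0,0,0,0,0,0]]]'

```text
t: 3.0
ee_pos: [537.5, 81.1, 215.3]
orientation: [-1.084, 2.949, -0.0]
ft_force: [-0.7, -0.5, -0.8]
width: 57.8
grasp_force: 0.0
```

>>> servo_tool --plan '[[[1,0,0,0,0,0,0],[1,0,0,0,0,0,0],[1,0,0,0,0,0,0],[1,0,0,0,0,0,0],[1,0,0,0,0,0,0]]]'

```text
t: 3.42
ee_pos: [537.8, 80.6, 215.0]
orientation: [-1.085, 2.948, -0.002]
ft_force: [1.7, -5.3, -1.2]
width: 35.5
grasp_force: 30.0
```

>>> servo_tool --plan '[[[1,0.01,-0.015,0,0,0,0],[1,0,0,0,0,0,0],[1,0,0,0,0,0,0],[1,0,0,0,0,0,0]]]'

```text
t: 3.75
ee_pos: [537.8, 80.4, 215.0]
orientation: [1.084, -2.948, 0.0]
ft_force: [-0.1, -3.4, -1.6]
width: 35.7
grasp_force: 30.0
```

>>> servo_tool --plan '[[[1,-0.017,-0.014,0.06,0,0,0],[1,-0.014,-0.012,0.065,0,0,0],[1,0,0,0,0,0,0]]]'

```text
t: 4.0
ee_pos: [535.8, 79.3, 219.6]
orientation: [1.083, -2.947, -0.001]
ft_force: [0.4, -3.6, -8.3]
width: 35.6
grasp_force: 30.0
```

>>> servo_tool --plan '[[[1,-0.011,-0.01,0.066,0,0,0],[1,-0.009,-0.007,0.066,0,0,0],[1,0,0,0,0,0,0]]]'

```text
t: 4.25
ee_pos: [535.4, 78.8, 225.5]
orientation: [1.083, -2.948, -0.001]
ft_force: [-0.4, -1.8, -8.0]
width: 35.9
grasp_force: 30.0
```

>>> servo_tool --plan '[[[1,-0.004,-0.003,0.03,0,0,0],[1,0,0,0,0,0,0],[1,0,0,0,0,0,0]]]'

```text
t: 4.5
ee_pos: [535.4, 78.8, 226.5]
orientation: [1.084, -2.948, -0.001]
ft_force: [-0.1, -0.5, -9.1]
width: 35.7
grasp_force: 30.0
```

>>> servo_tool --plan '[[[1,-0.003,-0.003,0.03,0,0,0],[1,0,0,0,0,0,0],[1,0,0,0,0,0,0]]]'

```text
t: 4.75
ee_pos: [535.4, 78.7, 227.7]
orientation: [1.084, -2.948, -0.001]
ft_force: [-0.7, 1.0, -9.4]
width: 35.3
grasp_force: 30.0
```

>>> servo_tool --plan '[[[1,-0.003,-0.002,0.03,0,0,0],[1,0,0,0,0,0,0],[1,0,0,0,0,0,0]]]'

```text
t: 5.0
ee_pos: [535.4, 78.7, 229.0]
orientation: [1.084, -2.949, -0.001]
ft_force: [-1.4, 1.5, -8.9]
width: 35.4
grasp_force: 30.0
```

>>> servo_tool --plan '[[[1,-0.003,-0.002,0.03,0,0,0],[1,0,0,0,0,0,0],[1,0,0,0,0,0,0]]]'

```text
t: 5.25
ee_pos: [535.3, 78.6, 230.2]
orientation: [-1.084, 2.949, 0.0]
ft_force: [-1.5, 3.0, -9.5]
width: 35.8
grasp_force: 30.0
```

>>> servo_tool --plan '[[[1,-0.007,0.004,0.03,0,0,0],[1,0,0,0,0,0,0],[1,0,0,0,0,0,0]]]'

```text
t: 5.5
ee_pos: [535.2, 78.6, 231.5]
orientation: [-1.084, 2.948, -0.0]
ft_force: [-0.6, 1.1, -8.6]
width: 35.9
grasp_force: 30.0
```

>>> servo_tool --plan '[[[1,-0.001,-0.001,0.03,0,0,0],[1,0,0,0,0,0,0],[1,0,0,0,0,0,0]]]'

```text
t: 5.75
ee_pos: [535.1, 78.5, 232.7]
orientation: [-1.084, 2.948, -0.0]
ft_force: [0.6, 2.1, -8.4]
width: 36.0
grasp_force: 30.0
```

>>> servo_tool --plan '[[[1,0,0,0.03,0,0,0],[1,0,0,0,0,0,0],[1,0,0,0,0,0,0]]]'

```text
t: 6.0
ee_pos: [535.1, 78.5, 233.8]
orientation: [-1.084, 2.949, -0.0]
ft_force: [-0.2, 2.8, -9.8]
width: 35.5
grasp_force: 30.0
```

>>> servo_tool --plan '[[[1,0.001,0.001,0.03,0,0,0],[1,0,0,0,0,0,0],[1,0,0,0,0,0,0]]]'

```text
t: 6.25
ee_pos: [535.0, 78.5, 235.0]
orientation: [1.084, -2.949, 0.0]
ft_force: [-0.6, 1.8, -9.5]
width: 35.8
grasp_force: 30.0
```

>>> servo_tool --plan '[[[1,0.001,0.001,0.03,0,0,0],[1,0,0,0,0,0,0],[1,0,0,0,0,0,0]]]'

```text
t: 6.5
ee_pos: [535.1, 78.6, 236.2]
orientation: [1.084, -2.949, 0.0]
ft_force: [0.0, 2.0, -9.5]
width: 35.8
grasp_force: 30.0
```

>>> servo_tool --plan '[[[1,0.002,0.002,0.03,0,0,0],[1,0,0,0,0,0,0],[1,0,0,0,0,0,0]]]'

```text
t: 6.75
ee_pos: [535.1, 78.6, 237.4]
orientation: [1.084, -2.949, 0.0]
ft_force: [0.1, 0.9, -8.6]
width: 35.5
grasp_force: 30.0
```

>>> servo_tool --plan '[[[1,0.003,0.002,0.03,0,0,0],[1,0,0,0,0,0,0],[1,0,0,0,0,0,0]]]'

```text
t: 7.0
ee_pos: [535.2, 78.7, 238.6]
orientation: [1.084, -2.948, 0.0]
ft_force: [-0.2, 0.6, -10.6]
width: 35.3
grasp_force: 30.0
```

>>> servo_tool --plan '[[[1,0.002,0.002,0.02,0,0,0],[1,0,0,0,0,0,0],[1,0,0,0,0,0,0]]]'

```text
t: 7.25
ee_pos: [535.3, 78.8, 239.4]
orientation: [1.084, -2.949, 0.0]
ft_force: [-1.4, 0.3, -9.5]
width: 35.6
grasp_force: 30.0
```

Still on the plateau.

>>> servo_tool --plan '[[[1,0.003,0.003,0.03,0,0,0],[1,0,0,0,0,0,0],[1,0,0,0,0,0,0]]]'

```text
t: 7.5
ee_pos: [535.5, 78.9, 240.6]
orientation: [1.084, -2.949, 0.0]
ft_force: [-0.6, -0.3, -9.7]
width: 35.5
grasp_force: 30.0
```

>>> servo_tool --plan '[[[1,0.004,0.003,0.03,0,0,0],[1,0,0,0,0,0,0],[1,0,0,0,0,0,0]]]'

```text
t: 7.75
ee_pos: [535.7, 79.1, 241.8]
orientation: [-1.084, 2.949, -0.0]
ft_force: [-0.0, -1.2, -10.6]
width: 35.8
grasp_force: 30.0
```

>>> servo_tool --plan '[[[1,0.004,0.003,0.03,0,0,0],[1,0,0,0,0,0,0],[1,0,0,0,0,0,0]]]'

```text
t: 8.0
ee_pos: [535.9, 79.2, 243.1]
orientation: [-1.084, 2.949, -0.0]
ft_force: [-0.9, -0.6, -11.1]
width: 35.7
grasp_force: 30.0
```

>>> servo_tool --plan '[[[1,0.005,0.004,0.025,0,0,0],[1,0,0,0,0,0,0],[1,0,0,0,0,0,0]]]'

```text
t: 8.25
ee_pos: [536.0, 79.3, 244.0]
orientation: [1.084, -2.949, 0.0]
ft_force: [0.0, -1.6, -11.1]
width: 35.5
grasp_force: 30.0
```

>>> servo_tool --plan '[[[1,0.005,0.004,0.025,0,0,0],[1,0,0,0,0,0,0],[1,0,0,0,0,0,0]]]'

```text
t: 8.5
ee_pos: [536.2, 79.5, 245.0]
orientation: [1.084, -2.949, 0.0]
ft_force: [-0.0, -2.1, -10.8]
width: 35.8
grasp_force: 30.0
```

>>> servo_tool --plan '[[[1,0.006,0.005,0.03,0,0,0],[1,0,0,0,0,0,0],[1,0,0,0,0,0,0]]]'

```text
t: 8.75
ee_pos: [536.5, 79.7, 246.2]
orientation: [1.084, -2.949, 0.0]
ft_force: [0.1, -2.2, -10.7]
width: 35.9
grasp_force: 30.0
```

>>> servo_tool --plan '[[[1,0.007,0.004,0.03,0,0,0],[1,0,0,0,0,0,0],[1,0,0,0,0,0,0]]]'

```text
t: 9.0
ee_pos: [536.8, 79.9, 247.4]
orientation: [-1.084, 2.949, 0.0]
ft_force: [-1.0, -0.9, -11.0]
width: 35.7
grasp_force: 30.0
```

>>> servo_tool --plan '[[[1,0.007,0.005,0.03,0,0,0],[1,0,0,0,0,0,0],[1,0,0,0,0,0,0]]]'

```text
t: 9.25
ee_pos: [537.0, 80.1, 248.5]
orientation: [1.084, -2.949, -0.0]
ft_force: [0.7, -1.2, -11.3]
width: 35.7
grasp_force: 30.0
```

>>> servo_tool --plan '[[[1,0.007,0.006,0.03,0,0,0],[1,0,0,0,0,0,0],[1,0,0,0,0,0,0]]]'

```text
t: 9.5
ee_pos: [537.3, 80.4, 249.6]
orientation: [-1.084, 2.949, -0.0]
ft_force: [1.4, -1.4, -14.5]
width: 35.7
grasp_force: 30.0
```

>>> servo_tool --plan '[[[1,0.001,0.001,0.006,0,0,0],[1,0,0,0,0,0,0],[1,0,0,0,0,0,0]]]'

```text
t: 9.75
ee_pos: [537.4, 80.4, 249.8]
orientation: [1.084, -2.949, -0.0]
ft_force: [2.3, -0.5, -17.5]
width: 35.5
grasp_force: 30.0
```

Contact with the rubber stop: the force has risen about 5 N over the 11 N plateau. I'll ease back about 0.8 mm and start drawing the door; first the table of swing increments.

>>> servo_tool --plan '[[[1,-0.004,-0.004,-0.02,0,0,0],[1,0,0,0,0,0,0],[1,0,0,0,0,0,0]]]'

```text
t: 10.0
ee_pos: [537.3, 80.3, 249.5]
orientation: [-1.084, 2.948, 0.0]
ft_force: [0.4, -0.5, -11.6]
width: 35.4
grasp_force: 30.0
```

Run:
```python
from h import *
H=np.array([495.8,222.4]); p=np.array([537.2,80.3])-H
a=0
for d in [.75]*5+[1.5]*50:
    c,s=np.cos(np.radians(a)),np.sin(np.radians(a)); q=np.array([c*p[0]+s*p[1],-s*p[0]+c*p[1]])
    a+=d; c,s=np.cos(np.radians(a)),np.sin(np.radians(a)); r=np.array([c*p[0]+s*p[1],-s*p[0]+c*p[1]])
    print(round(a,2),np.round((r-q)/40,3),np.round(r+H,1)) if d<1 or round((a-3.75)/1.5)%5==3 else 0
```

```text
0.75 [-0.047 -0.013] [535.3  79.8]
1.5 [-0.047 -0.013] [533.5  79.3]
2.25 [-0.047 -0.012] [531.6  78.8]
3.0 [-0.047 -0.011] [529.7  78.3]
3.75 [-0.047 -0.011] [527.8  77.9]
8.25 [-0.096 -0.015] [516.4  75.8]
15.75 [-0.097 -0.002] [497.1  74.4]
23.25 [-0.096  0.011] [477.7  75.5]
30.75 [-0.094  0.023] [458.7  79.1]
38.25 [-0.09   0.035] [440.3  85.2]
45.75 [-0.085  0.047] [422.9  93.6]
53.25 [-0.078  0.057] [406.7 104.2]
60.75 [-0.07   0.067] [392.  116.8]
68.25 [-0.061  0.076] [379.2 131.3]
75.75 [-0.05   0.083] [368.3 147.3]
```

>>> servo_tool --plan '[[[1,-0.047,-0.013,0,0,0,-0.15],[1,-0.047,-0.013,0,0,0,-0.15]]]'

```text
t: 10.17
ee_pos: [533.8, 79.3, 249.4]
orientation: [-1.043, 2.962, -0.0]
ft_force: [3.5, -0.6, -12.3]
width: 35.6
grasp_force: 30.0
```

Free (3.5 N in motion). Continuing.

>>> servo_tool --plan '[[[1,-0.047,-0.012,0,0,0,-0.15],[1,-0.047,-0.011,0,0,0,-0.15],[1,-0.047,-0.011,0,0,0,-0.15]]]'

```text
t: 10.42
ee_pos: [528.0, 77.7, 249.5]
orientation: [-0.984, 2.982, -0.001]
ft_force: [4.1, -1.1, -13.0]
width: 36.0
grasp_force: 30.0
```

>>> servo_tool --plan '[[[1,-0.095,-0.02,-0.01,0,0,-0.3],[1,-0.096,-0.017,0,0,0,-0.3],[1,-0.096,-0.015,0,0,0,-0.3],[1,-0.096,-0.012,0,0,0,-0.3],[1,-0.097,-0.01,0,0,0,-0.3]]]'

```text
t: 10.83
ee_pos: [508.8, 74.2, 249.4]
orientation: [-0.786, 3.041, -0.002]
ft_force: [2.9, -5.6, -8.9]
width: 36.1
grasp_force: 30.0
```

>>> servo_tool --plan '[[[1,-0.097,-0.016,0,0,0,-0.3],[1,-0.097,-0.01,0,0,0,-0.3],[1,-0.097,-0.004,0,0,0,-0.3],[1,-0.097,0,0,0,0,-0.3],[1,-0.097,0.003,0,0,0,-0.3]]]'

```text
t: 11.25
ee_pos: [489.4, 73.2, 249.4]
orientation: [-0.585, 3.085, -0.002]
ft_force: [2.4, -4.0, -9.4]
width: 35.6
grasp_force: 30.0
```

>>> servo_tool --plan '[[[1,-0.096,0.003,0,0,0,-0.3],[1,-0.096,0.006,0,0,0,-0.3],[1,-0.096,0.009,0,0,0,-0.3],[1,-0.096,0.012,0,0,0,-0.3],[1,-0.095,0.015,0,0,0,-0.3]]]'

```text
t: 11.67
ee_pos: [470.2, 74.8, 249.4]
orientation: [-0.382, 3.117, -0.002]
ft_force: [2.5, -6.0, -10.0]
width: 35.7
grasp_force: 30.0
```

>>> servo_tool --plan '[[[1,-0.095,0.017,0,0,0,-0.3],[1,-0.094,0.02,0,0,0,-0.3],[1,-0.094,0.022,0,0,0,-0.3],[1,-0.093,0.025,0,0,0,-0.3],[1,-0.093,0.028,0,0,0,-0.3]]]'

```text
t: 12.08
ee_pos: [451.2, 79.1, 249.4]
orientation: [-0.177, 3.136, -0.003]
ft_force: [2.2, -9.3, -8.9]
width: 35.7
grasp_force: 30.0
```

>>> servo_tool --plan '[[[1,-0.095,0.015,0,0,0,-0.3],[1,-0.094,0.017,0,0,0,-0.3],[1,-0.094,0.02,0,0,0,-0.3],[1,-0.09,0.034,0,0,0,-0.3],[1,-0.089,0.037,0,0,0,-0.3]]]'

```text
t: 12.5
ee_pos: [433.2, 85.2, 249.5]
orientation: [0.029, 3.139, 0.001]
ft_force: [3.8, 0.9, -11.2]
width: 35.6
grasp_force: 30.0
```

>>> servo_tool --plan '[[[1,-0.089,0.039,0,0,0,-0.3],[1,-0.088,0.041,0,0,0,-0.3],[1,-0.087,0.043,0,0,0,-0.3],[1,-0.085,0.045,0,0,0,-0.3],[1,-0.084,0.047,0,0,0,-0.3]]]'

```text
t: 12.92
ee_pos: [416.1, 93.9, 249.5]
orientation: [0.235, 3.13, 0.002]
ft_force: [3.8, 1.5, -11.7]
width: 35.5
grasp_force: 30.0
```

>>> servo_tool --plan '[[[1,-0.083,0.049,0,0,0,-0.3],[1,-0.082,0.051,0,0,0,-0.3],[1,-0.08,0.053,0,0,0,-0.3],[1,-0.079,0.055,0,0,0,-0.3],[1,-0.078,0.057,0,0,0,-0.3]]]'

```text
t: 13.33
ee_pos: [400.5, 104.8, 249.7]
orientation: [0.439, 3.107, 0.004]
ft_force: [5.3, 3.1, -13.1]
width: 36.0
grasp_force: 30.0
```

>>> servo_tool --plan '[[[1,-0.07,0.066,0,0,0,-0.3],[1,-0.07,0.067,0,0,0,-0.3],[1,-0.071,0.066,0,0,0,-0.3],[1,-0.07,0.067,0,0,0,-0.3],[1,-0.069,0.069,0,0,0,-0.3]]]'

```text
t: 13.75
ee_pos: [386.2, 118.0, 249.6]
orientation: [0.641, 3.073, 0.003]
ft_force: [4.7, -0.2, -12.5]
width: 35.8
grasp_force: 30.0
```

>>> servo_tool --plan '[[[1,-0.067,0.071,0,0,0,-0.3],[1,-0.065,0.073,0,0,0,-0.3],[1,-0.063,0.075,0,0,0,-0.3],[1,-0.061,0.077,0,0,0,-0.3],[1,-0.059,0.079,0,0,0,-0.3]]]'

```text
t: 14.17
ee_pos: [373.7, 132.9, 249.6]
orientation: [0.841, 3.024, 0.003]
ft_force: [5.6, -0.9, -12.3]
width: 36.0
grasp_force: 30.0
```

>>> servo_tool --plan '[[[1,-0.055,0.081,0,0,0,-0.3],[1,-0.052,0.083,0,0,0,-0.3],[1,-0.05,0.084,0,0,0,-0.3],[1,-0.047,0.085,0,0,0,-0.3],[1,-0.045,0.086,0,0,0,-0.3]]]'

```text
t: 14.58
ee_pos: [363.4, 149.4, 249.5]
orientation: [1.037, 2.963, 0.002]
ft_force: [4.1, -3.5, -11.2]
width: 35.6
grasp_force: 30.1
```

>>> servo_tool --plan '[[[1,-0.03,0.06,0,0,0,-0.2],[1,-0.015,0.03,0,0,0,-0.1],[1,0,0,0,0,0,0],[1,0,0,0,0,0,0]]]'

```text
t: 14.92
ee_pos: [361.4, 153.0, 249.3]
orientation: [1.073, 2.951, 0.002]
ft_force: [3.6, -2.9, -9.8]
width: 35.6
grasp_force: 30.1
```

>>> servo_tool --plan '[[[1,-0.018,0.015,-0.1,0,0,0],[1,-0.014,0.012,-0.1,0,0,0],[1,-0.009,0.008,-0.1,0,0,0],[1,-0.004,0.003,-0.1,0,0,0],[1,0.002,-0.002,-0.1,0,0,0]]]'

```text
t: 15.33
ee_pos: [359.8, 154.6, 228.7]
orientation: [1.071, 2.952, 0.001]
ft_force: [1.5, -1.7, 1.7]
width: 35.8
grasp_force: 30.0
```

>>> servo_tool --plan '[[[1,0.005,-0.004,-0.1,0,0,0],[1,0.01,-0.008,-0.1,0,0,0],[1,0.01,-0.008,-0.06,0,0,0],[1,0,0,0,0,0,0],[1,0,0,0,0,0,0]]]'

```text
t: 15.75
ee_pos: [360.9, 153.8, 219.7]
orientation: [1.072, 2.953, 0.001]
ft_force: [-4.7, -4.0, 27.8]
width: 35.8
grasp_force: 30.0
```

>>> servo_tool --plan '[[[1,-0.005,0.004,0.1,0,0,0],[1,0,0,0.03,0,0,0],[1,0,0,0,0,0,0]]]'

```text
t: 16.0
ee_pos: [360.2, 153.9, 223.3]
orientation: [1.072, 2.953, 0.001]
ft_force: [3.2, 1.6, -5.4]
width: 35.6
grasp_force: 30.0
```

Unloaded. Releasing, then rising straight up.

>>> servo_tool --plan '[[[-1,0,0,0,0,0,0],[-1,0,0,0,0,0,0],[-1,0,0,0,0,0,0],[-1,0,0,0,0,0,0],[-1,0,0,0,0,0,0]]]'

```text
t: 16.42
ee_pos: [359.9, 153.7, 223.5]
orientation: [-1.071, -2.953, 0.001]
ft_force: [0.3, -0.3, -0.1]
width: 65.9
grasp_force: 0.0
```

>>> servo_tool --plan '[[[-1,0,0,0,0,0,0],[-1,0,0,0,0,0,0],[-1,0,0,0,0,0,0],[-1,0,0,0,0,0,0],[-1,0,0,0,0,0,0]]]'

```text
t: 16.83
ee_pos: [360.1, 153.7, 223.6]
orientation: [-1.072, -2.953, 0.0]
ft_force: [0.6, -0.8, -0.8]
width: 87.7
grasp_force: 0.0
```

>>> servo_tool --plan '[[[-1,0,0,0.3,0,0,0],[-1,0,0,0.5,0,0,0],[-1,0,0,0.8,0,0,0],[-1,0,0,0.8,0,0,0],[-1,0,0,0.4,0,0,0]]]'

```text
t: 17.25
ee_pos: [360.9, 154.1, 338.8]
orientation: [1.071, 2.95, 0.004]
ft_force: [0.9, -0.3, 1.2]
width: 88.0
grasp_force: 0.0
```

>>> servo_tool --plan '[[[-1,0,0,0,0,0,0],[-1,0,0,0,0,0,0],[-1,0,0,0,0,0,0]]]'

```text
t: 17.5
ee_pos: [359.5, 153.5, 334.6]
orientation: [-1.071, -2.952, 0.001]
ft_force: [0.0, -0.5, -0.5]
width: 87.7
grasp_force: 0.0
```

Run:
```python
from h import *
o=readout.get_obs(); print(o['ee_pos'],o['ft_force'],o['width'])
a=vision.get_image("side")[120:320,200:480]; b=vision.get_image("wrist")
b=cv2.resize(b,(480,300)); a=cv2.resize(a,(420,300))
cv2.imwrite("pics/f.png",np.vstack([np.pad(a,((0,0),(0,60),(0,0))),b])[:,:,::-1])
```

```text
[359.49516496 153.48729453 334.62469876] [ 0.02093613 -0.48305008 -0.53610352] 87.68731602522196
```

View pics/f.png

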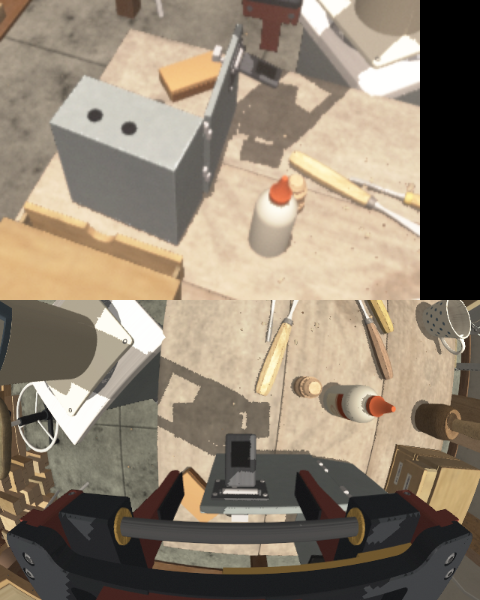

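The door stands wide open (edge from (205,190) to (240,30) in the top picture), the paddle is back down and the gripper is clear. The bottle, finial and block look undisturbed. Handing in.

```bash
python3 -c "
from h import *
print(close_job())"
```

```text
the job is handed in; nothing more can be done
None
```

The box is open and the job is handed in. I lifted the paddle to its stop (peaking about 6 N over the spring-and-friction plateau), eased it back, drew the door off the catch and swung it to about 80°. While lowering the paddle before letting go I briefly pressed it down with about 28 N, well clear of the catch; the last pictures show the door standing open, the gripper clear and the bystanders looking undisturbed.

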